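Tuck the chimney piece under the lapped shingle of a toy house

ROBOT

A 6-joint arm with a two-finger parallel gripper is mounted at the origin on the work surface. World frame = base frame: x ahead of the robot, y to its left, z up, the work surface at z = 0. Lengths are in mm, angles in rad, forces in N, time in s.
With the tool pointing down it reaches from about 250 to 775 mm from the base axis. Payload 8.9 kg.
Tool frame: the origin (TCP) lies between the finger pads; the fingertips stand 14 mm ahead of it and the grasp point (between the pads) lies 5 mm behind it; z points along the fingers, y is the line along which they close (so a half turn about z gives the same grasp; the last joint's range is limited). The gripper opens to 85 mm and grips with 20 to 120 N. Pads are 22 mm wide; open, the fingers measure 114 mm over their backs; the gripper's body (76 mm by 85 mm) begins 54 mm behind the grasp point. The pads swing forward as they close: fully open they stand 13 mm farther back than shut.
Start: joints at [1.002, 0.291, -0.153, 1.127, 0, 1.431], TCP at [218.756, 477.252, 245.305] pointing down, gripper open.
Joint ranges: [-2.52, 2.52], [-0.91, 1.74], [-1.3, 1.37], [-1.96, 2.02], [-1.52, 1.47], [-3.14, 3.14]. Speed limits (rad/s): [2.22, 2.22, 2.79, 3.14, 3.14, 3.14].

INTERFACE

Orientations are given as a unit quaternion [x, y, z, w].
In Python, from bench import robot, vision gives the robot as it stands. The module is installed in compiled form; this text tells all that it offers.
- The arm moves only by the tool drive_tool, never from a script. Its argument "motion" is a list of rows, each an object with "translation": the shift along the world's x, y, z each as a share of 200 mm, from -1 to 1, a list of three; "rot": the turn, a rotation vector about the world's x, y, z each as a share of 180 degrees, from -1 to 1, a list of three; "claw": the closure, from -1 (fully open) to 1 (shut). In form: [{"translation": [dx, dy, dz], "rot": [ax, ay, az], "claw": claw}, ...]. A call has 1 to 12 rows; each row shifts and turns the commanded pose from where the row before left it; what a row does not reach is not made up. A row lasts 1/10 s, in which the tool goes at most 50 mm and 8.59 degrees, less where a joint would pass 70% of its speed; a pose out of reach is approached as far as the arm can. A call with a number of a shift or a turn outside -1 to 1 is refused whole. A call with a gripper value outside its range is refused whole. The fingers move at their own pace and stop on an object; "newtons" is the grip in N (left out, the last holds). Time passes only in rows, so rows that do not move let the fingers close. It gives the time, the measured TCP pose, the force, the opening and the grip force at its end, in the units of the state.
- robot.sense(): the state, without advancing time (a new reading comes with each control period).
- vision.capture(name): name is "side" or "top"; returns a dict with "color" (480x640x3 uint8, red, green, blue), "fx", "fy", "cx", "cy" (pixels), "T" (4x4, takes a point from camera to world coordinates). Camera axes: x right, y up, looking along -z (the intrinsics and any distortion apply to the point x, -y, -z); pixel columns grow to the right and rows downward; lengths in mm; the calibration is good to about 2 mm. A picture is of the moment at which its call begins. There is no depth.
- robot.job_done(): hands the job in; it is judged then, once.
The state is a dict: "t": time; "qpos": joint angles; "joint_vel": joint speeds; "joint_efforts": joint torques, N m; "ee_pos": TCP position; "orientation": TCP orientation; "wrist_force": force on the tool from outside, world axes, zero at the start; "wrist_torque": the same for the moment, N m; "grip_width": opening from 0.0 (shut) to 1.0 (fully open); "grasp_force": force on a finger pad.
Only numpy, scipy, OpenCV 4.12 (cv2) and the standard library are available. Lean on these libraries where they do the work, as an engineer would, in place of code of your own. Each camera call takes 0.05 s, during which the arm holds its last target. There are 200 camera calls.

TASK

The toy house on this sale table has lost a piece of its sloping roof: the loose wooden piece with the chimney lying on the table. Lay that piece flat on the bare part of the roof with the edge farther from the chimney pointing up the slope, just below the overhanging loose shingle, then slide it straight up so that about 2 cm of that edge is tucked under the shingle, without lifting the shingle. Finish while still holding the piece and pressing it firmly flat on the roof board (as while glue grips); do not let go, and leave the other things on the table where they are.

Things in the scene. Friction and masses are not known exactly. Their poses are not given: they have to be found in the camera images.
- chimney (a point): Centre of the square brick-look chimney of the loose roof piece: 30 x 30 mm, 50 mm tall, standing on the dark wooden plate, whose underside is 30 mm below this point. Axes: x along the plate towards the edge to be tucked (65 mm away; the opposite edge is 25 mm away), y across (midway), z up the chimney. Starts flat on the table left of the house, chimney up.
- top_edge (a point): Middle of the edge of the loose piece that is to be tucked, on the plate's underside; 65 mm in x and -30 mm in z from the chimney point. Same axes as the chimney point.
- piece: The loose roof piece: dark wooden plate 90 mm (x) by 100 mm (y), 5 mm thick, with the chimney on it; about 0.12 kg. Origin at the centre of the plate's underside, axes as for the chimney point, which is at x -20, z +30 mm.
- roof: Roof board of the fixed toy house, pitch 0.30 rad. Origin mid-eave (low edge, 65 mm above the table), on the bare board's upper face; x up the slope, y along the eave, z square to the board. Board 150 mm up the slope, 220 along the eave. Bare bay 116 mm wide (y -58 to +58), between fixed shingles 5 to 7 mm high from the eave to x = 82. House top: about 130 mm.
- lap (a point): Point on the bare roof board right under the free lower edge of the loose shingle, mid-width, 83 mm up from the eave; axes as the roof's. The shingle's underside is 8 mm above the board (the 5 mm plate passes with 3 mm to spare when flat on the board). A hidden batten stops the plate 30 mm beyond this point.
- shingle (a joint): The loose overhanging dark wooden shingle, 140 mm wide, 57 mm up the slope, 6 mm thick, hinged at its upper edge near the ridge. 0 = lying at rest, parallel to the roof board, against a stop; grows (rad) as its lower edge is lifted. A weak spring (about 1 N at the edge) keeps it down.
- house: The fixed toy house of light wood, about 190 x 230 mm on plan; origin on the table under its middle, x from the eave side towards the ridge side, z up. The eave side faces roughly away from the robot and to the left (between +x and +y).
- truck: Wooden toy truck, 110 x 56 x 56 mm, a bystander, origin at the middle underneath; on the left of the house like the loose piece.
- mug: White mug, 80 mm wide, 90 mm tall, a bystander, origin under its middle.
- jar_c (a point): Amber glass jar with a steel lid, 68 mm wide, 85 mm tall, a bystander; point half-way up.
- can_c (a point): Bare metal drink can, 66 mm wide, 120 mm tall, a bystander; point half-way up.
- bowl: Steel bowl, 200 mm wide, 75 mm tall, a bystander on the right of the house; origin under its middle.
- cigar_box: Wooden box, 130 x 190 x 55 mm, a bystander on the right of the house; origin under its middle.
There are look-alikes about, which are no part of the job. What is shaped like the piece but turquoise is not meant.

How it is judged (in metres and radians):
On the way:
1. the piece lies flat on the roof board in the bare bay, its edge pointing up the slope and still below the shingle's free edge (contact force between piece and roof above 0.3 N and angle between the z axis of piece and the z axis of roof, either way round below 0.15 rad and z of top_edge in the frame of lap below 0.006 m and angle between the x axis of piece and the x axis of roof, either way round below 0.3 rad and y of top_edge in the frame of lap between -0.02 and 0.02 m and x of top_edge in the frame of lap between -0.06 and 0.003 m), for 0.1 s.
At the end, for the whole second after the job is handed in: The far edge is 12 to 34 mm under the shingle, within 12 mm of mid-bay and 0.15 rad of straight; the plate lies flat (3 mm, 0.06 rad) on the roof board, pressed with over 4 N, fingers still on it (over 2 N), at rest; the shingle is down (below 0.04 rad) (x of top_edge in the frame of lap between 0.012 and 0.034 m and y of top_edge in the frame of lap between -0.012 and 0.012 m and z of top_edge in the frame of lap below 0.003 m and z of piece in the frame of roof below 0.003 m and angle between the z axis of piece and the z axis of roof, either way round below 0.06 rad and angle between the x axis of piece and the x axis of roof, either way round below 0.15 rad and contact force between piece and roof above 4 N and contact force between the fingers and piece above 2 N and value of joint shingle below 0.04 rad and linear speed of piece below 0.02 m/s); the arm keeps its last pose, push and grip.
It fails at once if the shingle is lifted by more than 0.1 rad (about 6 mm at its edge) (value of joint shingle above 0.1 rad).
It fails at once if a bystander is moved by more than 4 cm (distance of any of truck, mug, jar_c, can_c, bowl, cigar_box from where it was at the start of the episode above 0.04 m).
It also fails if it takes over 45 s, if anything falls off the work surface, if the arm or the gripper's body presses on something with over 40 N, if the wrist force passes 120 N, or if a joint passes its speed limit or range.

## Working session

There is one attempt and no reset: what is moved stays moved. The work goes in short steps, Python scripts to look and compute and a tool call to move; the robot and the scene stay as the last step left them, time stands still between calls to the robot, and variables do not carry over. Pictures are saved under pics/ and viewed, at most 10 in all, crops included, and the job is handed in when it is done.

Besides the shell and the picture viewer there is one more tool, called after "Request:" in YAML: its name, and indented under it one key for each argument. drive_tool: Moves the arm, as the interface text tells. Shift numbers are shares of 200 mm and turn numbers shares of 180 degrees, none past 1 either way. Its arguments: {"type":"object","properties":{"motion":{"type":"array","items":{"type":"object","properties":{"translation":{"type":"array","items":{"type":"number","minimum":-1,"maximum":1}},"rot":{"type":"array","items":{"type":"number","minimum":-1,"maximum":1}},"claw":{"type":"number"}}}},"newtons":{"type":"number"}},"required":["motion"]}

```bash
mkdir -p pics; python3 - <<'E'
from bench import robot, vision
import cv2,numpy as np
for n in("side","top"):
    c=vision.capture(n); cv2.imwrite(f"pics/{n}0.png",c["color"][:,:,::-1]); print(n,{k:v for k,v in c.items() if k!="color"})
    np.savez(f"{n}0.npz",**c)
print(robot.sense())
E
```

```text
side {'fx': 465.0924691110318, 'fy': 465.0924691110318, 'cx': 320.7849602856346, 'cy': 246.1600288344597, 'T': array([[ 7.38458358e-01,  5.29656937e-01, -4.17304184e-01,
        -1.01238262e+01],
       [-6.74250540e-01,  5.87437607e-01, -4.47552530e-01,
        -5.76118224e+02],
       [ 8.09086885e-03,  6.11866477e-01,  7.90919687e-01,
         1.14177654e+03],
       [ 0.00000000e+00,  0.00000000e+00,  0.00000000e+00,
         1.00000000e+00]])}
top {'fx': 454.13369925704774, 'fy': 454.13369925704774, 'cx': 322.2685813100931, 'cy': 244.31056105199482, 'T': array([[ 2.36581179e-03,  9.82634875e-01, -1.85534647e-01,
         3.56703646e+02],
       [-9.99903330e-01,  4.86664999e-03,  1.30248283e-02,
         2.58835202e+01],
       [ 1.37015827e-02,  1.85485897e-01,  9.82551398e-01,
         1.13812438e+03],
       [ 0.00000000e+00,  0.00000000e+00,  0.00000000e+00,
         1.00000000e+00]])}
{'t': 0.1, 'qpos': array([ 1.00169008e+00,  2.91210374e-01, -1.54023252e-01,  1.12673087e+00,
        1.54765190e-05,  1.43149868e+00]), 'joint_vel': array([ 4.22810096e-04, -3.65368627e-03,  8.25906203e-04, -7.40633126e-04,
       -1.02385547e-05, -6.69426920e-04]), 'joint_efforts': array([ 1.29830671e-03, -5.37974989e+01,  3.31918538e+01,  9.28065798e-03,
       -2.10849912e-04,  3.03886827e-05]), 'ee_pos': array([218.55309649, 476.93454868, 244.80708816]), 'orientation': array([ 2.13253899e-01,  9.76996639e-01, -5.45142226e-04, -2.09842745e-04]), 'wrist_force': array([-0.75648962, -0.06408127,  0.05912569]), 'wrist_torque': array([ 0.05964795,  0.06117833, -0.02485872]), 'grasp_force': 0.0, 'grip_width': 1.0011429956925544}
```

View pics/top0.png

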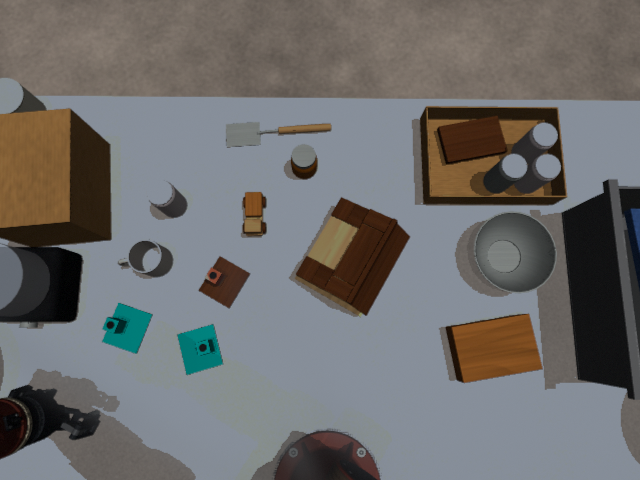

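View pics/side0.png

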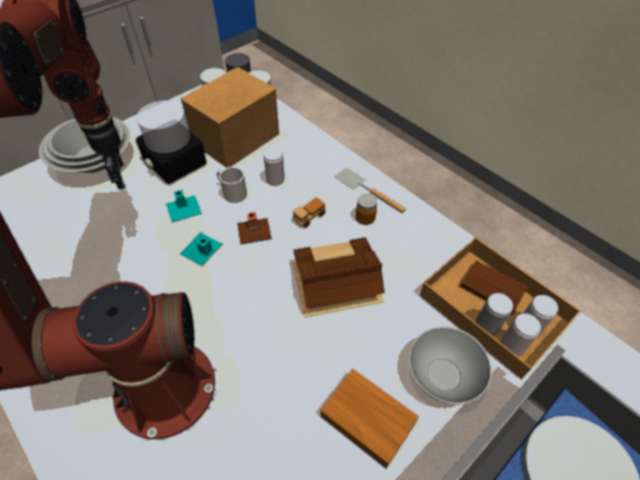

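The top view shows the brown piece at about (224,281) with its chimney at (213,275). The house is at (353,257), with the bare bay at about (330,243). Next I'll enlarge both.

```bash
cat > h.py <<'E'
import numpy as np,cv2
def ray(c,u,v):
    d=np.array([(u-c["cx"])/c["fx"],-(v-c["cy"])/c["fy"],-1.]); T=c["T"]
    return T[:3,3],T[:3,:3]@d
def onz(c,u,v,z):
    o,d=ray(c,u,v); return o+d*(z-o[2])/d[2]
def proj(c,p):
    q=c["T"][:3,:3].T@(np.asarray(p,float)-c["T"][:3,3]); return np.array([c["cx"]+c["fx"]*q[0]/-q[2],c["cy"]-c["fy"]*q[1]/-q[2]])
def load(n): return dict(np.load(n+".npz"))
def crop(c,u0,v0,w,h,s):
    im=cv2.resize(c["color"][v0:v0+h,u0:u0+w,::-1],None,fx=s,fy=s,interpolation=cv2.INTER_CUBIC)
    for u in range(-(-u0//10)*10,u0+w,10):
        cv2.line(im,((u-u0)*s,0),((u-u0)*s,6),(0,0,255),1); 
        if u%20==0: cv2.putText(im,str(u),((u-u0)*s,16),0,.35,(0,0,255))
    for v in range(-(-v0//10)*10,v0+h,10):
        cv2.line(im,(0,(v-v0)*s),(6,(v-v0)*s),(0,0,255),1); cv2.putText(im,str(v),(8,(v-v0)*s+4),0,.35,(0,0,255))
    return im
E
python3 - <<'E'
from h import *
t=load("top0");s=load("side0")
a=crop(t,190,250,66,60,6); b=crop(t,290,190,125,130,3)
c=crop(s,230,200,50,50,6); d=crop(s,285,230,105,90,4)
W=np.zeros((590*1,800,3),np.uint8)
def put(i,x,y):
    i=i[:590-y,:800-x]; W[y:y+i.shape[0],x:x+i.shape[1]]=i
put(cv2.resize(a,None,fx=.75,fy=.75),0,0);put(b,390,0);put(c,0,285);put(cv2.resize(d,None,fx=.95,fy=.85)[:200],390,392)
cv2.imwrite("pics/m.png",W)
# plate mask
hsv=cv2.cvtColor(t["color"],cv2.COLOR_RGB2HSV); 
sub=hsv[250:312,190:256]; m=((sub[...,1]>110)&((sub[...,0]<20)|(sub[...,0]>170))).astype(np.uint8)
cs=max(cv2.findContours(m,0,1)[0],key=cv2.contourArea)
h=cv2.approxPolyDP(cs,4,True)[:,0]+[190,250]
print(h.tolist()); print([onz(t,u,v,5).round() .tolist() for u,v in h]); print(cv2.minAreaRect(cs))
E
```

```text
[[220, 257], [199, 290], [229, 306], [248, 273]]
[[537.0, 268.0, 5.0], [454.0, 317.0, 5.0], [415.0, 241.0, 5.0], [497.0, 197.0, 5.0]]
((33.23057174682617, 31.176164627075195), (35.55889892578125, 39.66184616088867), 30.256441116333008)
```

View pics/m.png

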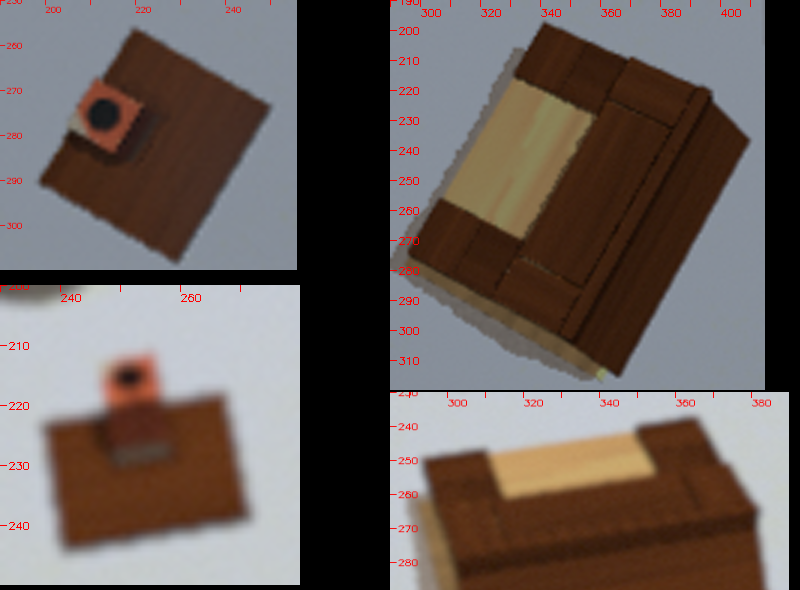

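The top crop gives plate corners (220,257), (199,290), (229,306) and (248,273), with the chimney near the left edge. The bay runs from the eave at about (329,216)–(304,257) to the shingle edge at (355,229)–(331,270).

```bash
python3 - <<'E'
from h import *
t=load("top0");s=load("side0")
L=lambda l,z:[onz(t,u,v,z).round(1)[:2] for u,v in l]
def yaw(a,b): return np.degrees(np.arctan2(*(np.array(b)-a)[::-1]))
c=t["color"]
# bare board mask (top and side)
for n,k,roi in(("top",t,(300,205,360,275)),("side",s,(305,235,360,265))):
    im=k["color"][roi[1]:roi[3],roi[0]:roi[2]].astype(int); hs=cv2.cvtColor(im.astype(np.uint8),cv2.COLOR_RGB2HSV)
    m=((hs[...,2]>110)&(hs[...,1]>60)&(hs[...,0]<35)).astype(np.uint8); m=cv2.morphologyEx(m,cv2.MORPH_OPEN,np.ones((3,3),np.uint8))
    q=max(cv2.findContours(m,0,1)[0],key=cv2.contourArea); r=cv2.minAreaRect(q); print(n,"poly",(cv2.approxPolyDP(q,3,True)[:,0]+roi[:2]).tolist(), "box",(cv2.boxPoints(r)+roi[:2]).round(1).tolist())
eb=L([(329,216),(304,257)],65); print("eave bay",eb,yaw(eb[1],eb[0]),np.linalg.norm(eb[1]-eb[0]))
lp=L([(355,229),(331,270)],89.5+8); print("shingle edge",lp,yaw(lp[1],lp[0]))
ro=L([(337.5,198),(293,275.5)],71); print("roof eave corners",ro,yaw(ro[1],ro[0]),np.linalg.norm(ro[1]-ro[0]),(ro[0]+ro[1])/2)
print("side shingle edge",[onz(s,u,v,89.5+14).round(1) for u,v in((314,259.5),(353,253))], "side eave bay",[onz(s,u,v,65).round(1) for u,v in((308,249.5),(348,243))])
print("chimney top: top",onz(t,211,274.5,55).round(1),"side",onz(s,249.8,215,55).round(1))
print("side plate",[onz(s,u,v,5).round() for u,v in((236.5,223.5),(265,218.5),(270,239),(239.5,243.5))])
E
```

```text
top poly [[330, 217], [309, 256], [334, 268], [356, 228]] box [[307.3, 255.0], [331.6, 213.6], [357.5, 228.9], [333.2, 270.2]]
side poly [[354, 251], [349, 242], [311, 248], [315, 261], [352, 255]] box [[310.3, 248.0], [352.2, 240.6], [354.6, 254.7], [312.8, 262.0]]
eave bay [array([629.6,  -4.6]), array([528.2,  55.3])] -30.57161155045205 117.77083679757054
shingle edge [array([590.2, -64.7]), array([493. ,  -8.2])] -30.16839710807994
roof eave corners [array([673.4, -25.2]), array([483. ,  80.6])] -29.05971386268735 217.82056835845412 [578.2  27.7]
side shingle edge [array([492.4, -10.4, 103.5]), array([588.2, -66.7, 103.5])] side eave bay [array([522.1,  49. ,  65. ]), array([625.5, -11.8,  65. ])]
chimney top: top [486.5 277.2  55. ] side [481.9 277.2  55. ]
side plate [array([451., 316.,   5.]), array([532., 272.,   5.]), array([491., 194.,   5.]), array([410., 244.,   5.])]
```

Request:
drive_tool:
  motion:
    - {"translation": [0.133, -0.101, -0.0475], "rot": [0, 0, 0.0473], "claw": -1}
    - {"translation": [0.133, -0.101, -0.0475], "rot": [0, 0, 0.0473], "claw": -1}
    - {"translation": [0.133, -0.101, -0.0475], "rot": [0, 0, 0.0473], "claw": -1}
    - {"translation": [0.133, -0.101, -0.0475], "rot": [0, 0, 0.0473], "claw": -1}
    - {"translation": [0.133, -0.101, -0.0475], "rot": [0, 0, 0.0473], "claw": -1}
    - {"translation": [0.133, -0.101, -0.0475], "rot": [0, 0, 0.0473], "claw": -1}
    - {"translation": [0.133, -0.101, -0.0475], "rot": [0, 0, 0.0473], "claw": -1}
    - {"translation": [0.133, -0.101, -0.0475], "rot": [0, 0, 0.0473], "claw": -1}
    - {"translation": [0.133, -0.101, -0.0475], "rot": [0, 0, 0.0473], "claw": -1}
    - {"translation": [0.133, -0.101, -0.0475], "rot": [0, 0, 0.0473], "claw": -1}
    - {"translation": [0, 0, 0], "rot": [0, 0, 0], "claw": -1}
  newtons: 40

```text
t: 1.2
ee_pos: [486.8, 272.7, 148.7]
orientation: [-0.505, 0.863, -0.0, -0.001]
wrist_force: [0.8, 0.9, -0.8]
grip_width: 0.998
grasp_force: 0.0
```

Request:
drive_tool:
  motion:
    - {"translation": [-0.014, 0.012, -0.1], "rot": [0, 0, 0], "claw": -1}
    - {"translation": [0, 0, -0.15], "rot": [0, 0, 0], "claw": -1}
    - {"translation": [0, 0, -0.15], "rot": [0, 0, 0], "claw": -1}
    - {"translation": [0, 0, -0.15], "rot": [0, 0, 0], "claw": -1}
    - {"translation": [0, 0, -0.055], "rot": [0, 0, 0], "claw": -1}
    - {"translation": [0, 0, 0], "rot": [0, 0, 0], "claw": -1}

```text
t: 1.8
ee_pos: [480.5, 277.5, 28.2]
orientation: [-0.504, 0.864, 0.0, -0.002]
wrist_force: [0.2, 0.4, -0.4]
grip_width: 0.998
grasp_force: 0.0
```

```bash
python3 - <<'E'
from bench import vision
from h import *
t=vision.capture("top");s=vision.capture("side")
a=crop(t,180,240,80,75,5);b=crop(s,215,180,80,75,5)
cv2.imwrite("pics/m2.png",np.hstack([a,b]))
E
```

```text
(no output)
```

View pics/m2.png

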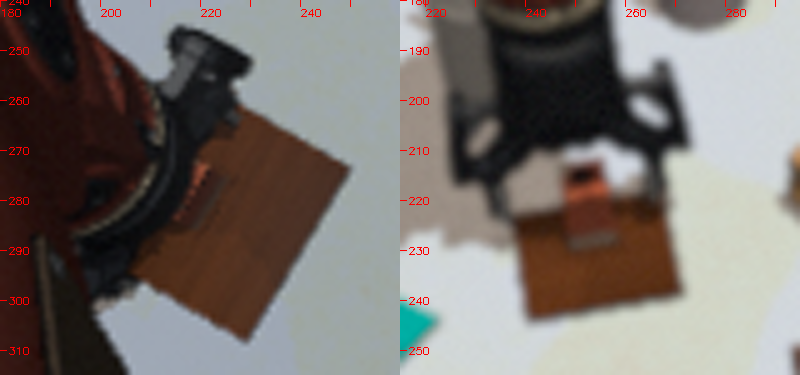

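The fingers straddle the chimney at about (250,222) in the side view, so I'll centre the gripper and close it.

Request:
drive_tool:
  motion:
    - {"translation": [0.015, -0.009, 0], "rot": [0, 0, 0], "claw": -1}
    - {"translation": [0, 0, 0], "rot": [0, 0, 0], "claw": 1}
    - {"translation": [0, 0, 0], "rot": [0, 0, 0], "claw": 1}
    - {"translation": [0, 0, 0], "rot": [0, 0, 0], "claw": 1}
    - {"translation": [0, 0, 0], "rot": [0, 0, 0], "claw": 1}
    - {"translation": [0, 0, 0], "rot": [0, 0, 0], "claw": 1}
    - {"translation": [0, 0, 0], "rot": [0, 0, 0], "claw": 1}
    - {"translation": [0, 0, 0], "rot": [0, 0, 0], "claw": 1}
  newtons: 50

```text
t: 2.7
ee_pos: [485.2, 276.0, 29.6]
orientation: [-0.504, 0.864, -0.0, 0.0]
wrist_force: [-1.2, -1.1, 5.8]
grip_width: 0.341
grasp_force: 50.2
```

Request:
drive_tool:
  motion:
    - {"translation": [0, 0, 0.1], "rot": [0, 0, 0], "claw": 1}
    - {"translation": [0, 0, 0.2], "rot": [0, 0, 0], "claw": 1}
    - {"translation": [0, 0, 0.2], "rot": [0, 0, 0], "claw": 1}
    - {"translation": [0, 0, 0.2], "rot": [0, 0, 0], "claw": 1}
    - {"translation": [0.085, -0.195, 0.05], "rot": [-0.0138, 0.008, 0], "claw": 1}
    - {"translation": [0.085, -0.195, 0], "rot": [-0.0138, 0.008, 0], "claw": 1}
    - {"translation": [0.085, -0.195, 0], "rot": [-0.0138, 0.008, 0], "claw": 1}
    - {"translation": [0.085, -0.195, 0], "rot": [-0.0138, 0.008, 0], "claw": 1}
    - {"translation": [0.085, -0.195, 0], "rot": [-0.0138, 0.008, 0], "claw": 1}
    - {"translation": [0.085, -0.195, 0], "rot": [-0.0138, 0.008, -0.004], "claw": 1}
    - {"translation": [0, 0, 0], "rot": [0, 0, 0], "claw": 1}
    - {"translation": [0, 0, 0], "rot": [0, 0, 0], "claw": 1}

```text
t: 3.9
ee_pos: [586.8, 41.3, 178.3]
orientation: [-0.492, 0.857, -0.073, -0.131]
wrist_force: [-1.0, 0.1, -0.9]
grip_width: 0.345
grasp_force: 50.2
```

```bash
cat > st.py <<'E'
from bench import robot
from h import *
from scipy.spatial.transform import Rotation as Ro
def roofstate(e=(578,26.5,65)):
    s=robot.sense(); R=Ro.from_rotvec([0,0,np.radians(-120)])*Ro.from_rotvec([0,-.3,0])
    M=R.as_matrix(); T=Ro.from_quat(s["orientation"]).as_matrix()
    print("roof xhat,n",M[:,0].round(3),M[:,2].round(3))
    print("tcp in roof",(M.T@(s["ee_pos"]-np.array(e))).round(1),"F roof",(M.T@s["wrist_force"]).round(1),"q",s["qpos"].round(2),"g",s["grasp_force"].round(1),s["t"])
    T=np.c_[T[:,0],-T[:,1],-T[:,2]]; T=T if T[:,0]@M[:,0]>0 else np.c_[-T[:,0],-T[:,1],T[:,2]]
    print("tilt err rotvec world", (Ro.from_matrix(M)*Ro.from_matrix(T).inv()).as_rotvec().round(3))
E
python3 - <<'E'
from st import *; roofstate()
from bench import vision
t=vision.capture("top");s=vision.capture("side")
cv2.imwrite("pics/m3.png",np.hstack([crop(t,290,180,100,110,4),crop(s,270,170,100,110,4)]))
E
```

```text
roof xhat,n [-0.478 -0.827  0.296] [0.148 0.256 0.955]Traceback (most recent call last):
  File "<stdin>", line 1, in <module>
  File "st.py", line 8, in roofstate
    print("tcp in roof",(M.T@(s["ee_pos"]-np.array(e))).round(1),"F roof",(M.T@s["wrist_force"]).round(1),"q",s["qpos"].round(2),"g",s["grasp_force"].round(1),s["t"])
                                                                                                                                     ^^^^^^^^^^^^^^^^^^^^^^
AttributeError: 'float' object has no attribute 'round'
```

```bash
sed -i 's/s\["grasp_force"\].round(1)/s["grasp_force"]/' st.py
python3 - <<'E'
from st import *; roofstate()
from bench import vision
t=vision.capture("top");s=vision.capture("side")
np.savez("top1.npz",**t);np.savez("side1.npz",**s)
cv2.imwrite("pics/m3.png",np.hstack([crop(t,290,180,100,110,4),crop(s,270,170,100,110,4)]))
E
```

```text
roof xhat,n [-0.478 -0.827  0.296] [0.148 0.256 0.955]
tcp in roof [ 17.    0.3 113.3] F roof [ 0.1 -0.9 -0.9] q [ 0.07  0.61  0.14  1.27 -0.24 -0.95] g 50.19993603229523 3.9
tilt err rotvec world [-0.001 -0.004  0.006]
```

View pics/m3.png

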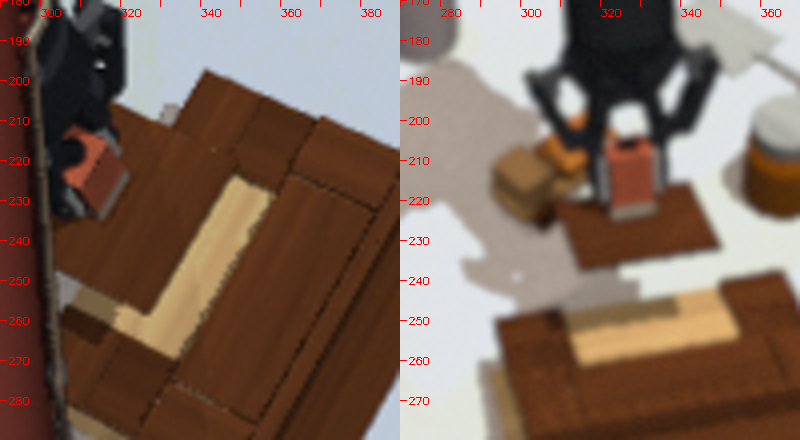

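The piece is held square above the roof. Its near lower tucked corner is at about (327,259) in the top view and (315,237.5) in the side view, with the other corner at (350,231.7) in the side view. Next I'll triangulate this as a check.

```bash
python3 - <<'E'
from st import *
t=load("top1");s=load("side1")
M=(Ro.from_rotvec([0,0,np.radians(-120)])*Ro.from_rotvec([0,-.3,0])).as_matrix();e=np.array((578,26.5,65))
def tri(a,b):
    (o,d),(p,f)=ray(t,*a),ray(s,*b); k=np.linalg.lstsq(np.c_[d,-f],p-o,rcond=None)[0]; x,y=o+k[0]*d,p+k[1]*f
    return (M.T@((x+y)/2-e)).round(1),np.linalg.norm(x-y).round(1)
print("plate corner",tri((327,258.7),(315,237.5)))
tc=np.array([17,.3,113.3])
for y in(50,-50): 
    P=e+M@(tc+[65,y,-25]); print(y,proj(t,P).round(1),proj(s,P).round(1))
print("shingle/bay corners",tri((332,270),(314.5,261)),tri((355.5,228.5),(353.5,254)))
for z in(0,8,14):
  for y in(58,-58):
    P=e+M@np.array([83,y,z]);print(z,y,proj(t,P).round(1),proj(s,P).round(1))
E
```

```text
plate corner (array([ 86.1, -49.2,  89.1]), np.float64(0.9))
50 [348.4 219. ] [350.6 231. ]
-50 [325.5 258. ] [314.4 237. ]
shingle/bay corners (array([ 80.2, -54.6,   7.2]), np.float64(0.6)) (array([78.9, 58.2,  7.1]), np.float64(0.3))
0 58 [357.4 230.4] [353.9 256.9]
0 -58 [333.  272.5] [313.5 263.9]
8 58 [356.9 229.2] [353.9 254.6]
8 -58 [332.3 271.6] [313.3 261.6]
14 58 [356.4 228.3] [353.8 252.9]
14 -58 [331.7 270.9] [313.2 259.9]
```

Request:
drive_tool:
  motion:
    - {"translation": [0.007, 0.01, -0.096], "rot": [0, 0, 0], "claw": 1}
    - {"translation": [0.007, 0.01, -0.096], "rot": [0, 0, 0], "claw": 1}
    - {"translation": [0.007, 0.01, -0.096], "rot": [0, 0, 0.002], "claw": 1}
    - {"translation": [-0.0074, -0.0128, -0.0478], "rot": [0, 0, 0], "claw": 1}
    - {"translation": [-0.0074, -0.0128, -0.0478], "rot": [0, 0, 0], "claw": 1}
    - {"translation": [-0.0037, -0.0064, -0.0239], "rot": [0, 0, 0], "claw": 1}
    - {"translation": [0, 0, 0], "rot": [0, 0, 0], "claw": 1}
    - {"translation": [0, 0, 0], "rot": [0, 0, 0], "claw": 1}

```text
t: 4.8
ee_pos: [587.8, 41.4, 98.5]
orientation: [-0.495, 0.856, -0.074, -0.13]
wrist_force: [0.4, 0.2, -1.4]
grip_width: 0.345
grasp_force: 50.3
```

```bash
python3 -c "
from st import *;roofstate()"
```

```text
roof xhat,n [-0.478 -0.827  0.296] [0.148 0.256 0.955]
tcp in roof [-7.1  1.  37.2] F roof [-0.8  0.3 -1.2] q [ 0.07  0.67  0.03  1.1  -0.25 -0.95] g 50.28517663478851 4.8
tilt err rotvec world [-0.001 -0.002 -0.002]
```

Request:
drive_tool:
  motion:
    - {"translation": [-0.0015, -0.0026, -0.0096], "rot": [0, 0, 0], "claw": 1}
    - {"translation": [-0.0015, -0.0026, -0.0096], "rot": [0, 0, 0], "claw": 1}
    - {"translation": [-0.0015, -0.0026, -0.0096], "rot": [0, 0, 0], "claw": 1}
    - {"translation": [-0.0015, -0.0026, -0.0096], "rot": [0, 0, 0], "claw": 1}
    - {"translation": [0, 0, 0], "rot": [0, 0, 0], "claw": 1}
    - {"translation": [0, 0, 0], "rot": [0, 0, 0], "claw": 1}

```text
t: 5.4
ee_pos: [586.4, 39.4, 90.3]
orientation: [-0.496, 0.856, -0.074, -0.13]
wrist_force: [-0.7, 1.6, 1.7]
grip_width: 0.34
grasp_force: 50.6
```

```bash
python3 -c "
from st import *;roofstate()"
```

```text
roof xhat,n [-0.478 -0.827  0.296] [0.148 0.256 0.955]
tcp in roof [-7.2  0.8 28.7] F roof [-0.5 -1.4  1.9] q [ 0.07  0.68  0.01  1.08 -0.25 -0.96] g 50.61534762382507 5.4
tilt err rotvec world [-0.001 -0.002 -0.002]
```

Request:
drive_tool:
  motion:
    - {"translation": [-0.0008, -0.0013, -0.0048], "rot": [0, 0, 0], "claw": 1}
    - {"translation": [0, 0, 0], "rot": [0, 0, 0], "claw": 1}
    - {"translation": [0, 0, 0], "rot": [0, 0, 0], "claw": 1}

```text
t: 5.7
ee_pos: [586.4, 39.4, 90.2]
orientation: [-0.496, 0.856, -0.074, -0.13]
wrist_force: [-1.9, 3.9, 10.3]
grip_width: 0.349
grasp_force: 51.5
```

```bash
python3 - <<'E'
from st import *; roofstate()
from bench import vision
t=vision.capture("top");s=vision.capture("side")
np.savez("top2.npz",**t);np.savez("side2.npz",**s)
cv2.imwrite("pics/m4.png",np.hstack([crop(t,290,190,80,100,5),crop(s,290,205,75,100,5)]))
E
```

```text
roof xhat,n [-0.478 -0.827  0.296] [0.148 0.256 0.955]
tcp in roof [-7.3  0.8 28.6] F roof [ 0.8 -3.6 10.5] q [ 0.07  0.68  0.01  1.08 -0.25 -0.96] g 51.46052598953247 5.7
tilt err rotvec world [-0.001 -0.002 -0.003]
```

View pics/m4.png

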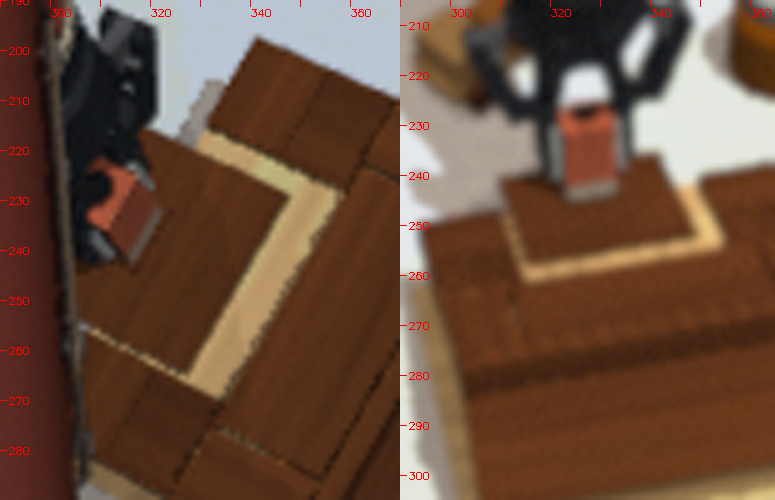

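The piece lies on the board just below the shingle. In the top view its tucked-edge corners are at about (348,229) and (327.4,265), inside bay corners at about (358,228.5) and (333.6,270).

```bash
python3 - <<'E'
from st import *
M=(Ro.from_rotvec([0,0,np.radians(-120)])*Ro.from_rotvec([0,-.3,0])).as_matrix();e=np.array((578,26.5,65))
def rp(c,u,v,h):
    o,d=ray(c,u,v);o=M.T@(o-e);d=M.T@d;return (o+d*(h-o[2])/d[2]).round(1)[:2]
t=load("top2");s=load("side2")
print("plate top cam",rp(t,348,229.4,5),rp(t,327.4,265.2,5)," side cam",rp(s,315.6,256.5,5),rp(s,349.5,251.5,5))
print("bay top cam",rp(t,357.5,228.6,7),rp(t,333.6,270,7),rp(t,330,216,7),rp(t,306,255,7),"shingle lower edge",rp(t,357.5,228.6,14),rp(t,333.6,270,14))
print("bay side cam",rp(s,354.5,252,7),rp(s,314.5,261.5,7),"lap",rp(s,354.5,252,14),rp(s,314.5,261.5,14))
E
```

```text
plate top cam [63.  49.1] [ 63.7 -49.6]  side cam [ 57.6 -46.7] [61.5 51. ]
bay top cam [83.3 60.3] [ 83.5 -53.1] [ 6.4 59.4] [  4.7 -51.9] shingle lower edge [85.7 58.5] [ 85.9 -54.1]
bay side cam [70.4 63.3] [ 82.2 -54.6] lap [79.6 60.9] [ 91.3 -56. ]
```

Request:
drive_tool:
  motion:
    - {"translation": [-0.0085, -0.0171, 0.0059], "rot": [0, 0, 0], "claw": 1}
    - {"translation": [-0.0085, -0.0171, 0.0059], "rot": [0, 0, 0], "claw": 1}
    - {"translation": [-0.0085, -0.0171, 0.0059], "rot": [0, 0, 0], "claw": 1}
    - {"translation": [-0.0085, -0.0171, 0.0059], "rot": [0, 0, 0], "claw": 1}
    - {"translation": [0, 0, 0], "rot": [0, 0, 0], "claw": 1}
    - {"translation": [0, 0, 0], "rot": [0, 0, 0], "claw": 1}

```text
t: 6.4
ee_pos: [580.4, 25.5, 94.9]
orientation: [-0.496, 0.856, -0.074, -0.129]
wrist_force: [1.5, 1.6, 7.5]
grip_width: 0.342
grasp_force: 51.4
```

```bash
python3 -c "
from st import *;roofstate()"
```

```text
roof xhat,n [-0.478 -0.827  0.296] [0.148 0.256 0.955]
tcp in roof [ 8.5  2.5 28.6] F roof [0.2 0.5 7.8] q [ 0.05  0.66 -0.01  1.07 -0.25 -0.98] g 51.38992667198181 6.4
tilt err rotvec world [-0.001 -0.    -0.003]
```

Request:
drive_tool:
  motion:
    - {"translation": [-0.0084, -0.0157, 0.0053], "rot": [0, 0, 0], "claw": 1}
    - {"translation": [-0.0084, -0.0157, 0.0053], "rot": [0, 0, 0], "claw": 1}
    - {"translation": [-0.0084, -0.0157, 0.0053], "rot": [0, 0, 0], "claw": 1}
    - {"translation": [-0.0084, -0.0157, 0.0053], "rot": [0, 0, 0], "claw": 1}
    - {"translation": [-0.0084, -0.0157, 0.0053], "rot": [0, 0, 0], "claw": 1}
    - {"translation": [-0.0084, -0.0157, 0.0053], "rot": [0, 0, 0], "claw": 1}
    - {"translation": [-0.0084, -0.0157, 0.0053], "rot": [0, 0, 0], "claw": 1}
    - {"translation": [0, 0, 0], "rot": [0, 0, 0], "claw": 1}
    - {"translation": [0, 0, 0], "rot": [0, 0, 0], "claw": 1}

```text
t: 7.3
ee_pos: [569.0, 3.8, 102.4]
orientation: [-0.496, 0.856, -0.075, -0.129]
wrist_force: [1.8, 4.0, 8.8]
grip_width: 0.348
grasp_force: 51.6
```

```bash
python3 - <<'E'
from st import *; roofstate()
from bench import vision
t=vision.capture("top");s=vision.capture("side")
np.savez("top3.npz",**t);np.savez("side3.npz",**s)
cv2.imwrite("pics/m5.png",np.hstack([crop(t,290,190,80,100,5),crop(s,290,205,75,100,5)]))
E
```

```text
roof xhat,n [-0.478 -0.827  0.296] [0.148 0.256 0.955]
tcp in roof [34.1  3.5 28.6] F roof [-1.6 -0.5  9.7] q [ 0.02  0.62 -0.06  1.05 -0.26 -1.01] g 51.57512426376343 7.3
tilt err rotvec world [-0.001  0.001 -0.003]
```

View pics/m5.png

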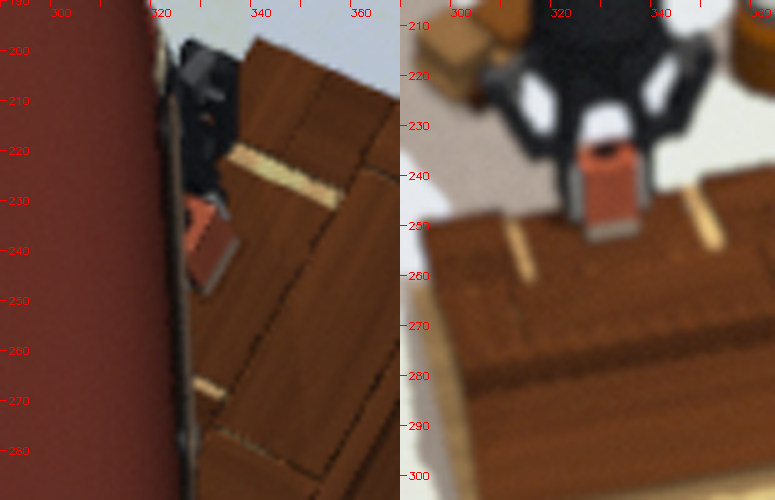

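The plate is tucked under the shingle. Thin bay strips show on both sides, at about (345,225) and (329,267) in the top view, and the shingle is undisturbed. The press is about 10 N and steady, so I'm handing the job in.

```bash
python3 -c "
from bench import robot
print(robot.job_done())"
```

```text
the job is handed in; nothing more can be done
None
```

I handed the job in at about 7.3 s, but no verdict came back. By my measurements the roof piece is about 21 mm under the shingle, still held and pressed flat with about 10 N; in the last pictures the shingle is down.

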